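# Cut the power and point out the failed capacitor and its spare

### The job

Before the repairer swaps the failed part, push the red stop button fully in with the fingertips, then point at the bulged blue capacitor on the open amplifier's board: bring the fingertips to one to three centimetres straight above its top and stay there for two seconds. Then point in the same way at the blue spare in the parts tray for two seconds, and finish while still pointing at it. Only point at the capacitors: touch neither the amplifier, nor any capacitor, nor the tray, nor the loose tools and parts, and move none of them.

Things in the scene. Friction and masses are not known exactly. Their poses are not given: they have to be found in the camera images.
- stop (a joint): travel of the red mushroom-shaped stop button on top of the yellow cut-off box: 0 = out, 0.008 m = fully pressed in. It is pushed straight down with about 4 N of friction against it, has no spring, and stays in where it is left. It starts out (0 to 1 mm)
- stop_top (a point): centre of the top of the red stop button (diameter 44), about 89 mm above the bench when out; goes down with the button
- stop_box: yellow cut-off box, 85 x 85 x 55 high, fixed to the bench, left or right of the amplifier; the button stands in the middle of its top. Origin: centre of its underside
- amp: open grey amplifier chassis without its cover, 220 (its x) x 280 (its y), walls 45 high, a dark heat sink 54 high along its +x wall, a round copper transformer 44 high at its -y end and a green circuit board at its +y end with four upright capacitors in two rows of two, 64 apart, in any order. Fixed. Origin: centre of its underside
- cap_blue: the bulged capacitor on the amplifier's board: blue sleeve, upright can, diameter 35, height 50, origin at the centre of its underside, z up, silver top swollen 3.5 mm into a dome with a rust-coloured spot. Fixed; its underside is 16 above the bench
- cap_blue_top (a point): top of the dome of the bulged blue capacitor on the board, 69.5 above the bench
- cap_black: sound black capacitor on the amplifier's board, upright can, diameter 35, height 50, origin at the centre of its underside, z up; fixed, underside 16 above the bench
- cap_orange: sound orange capacitor on the amplifier's board, upright can, diameter 35, height 50, origin at the centre of its underside, z up; fixed, underside 16 above the bench
- cap_yellow: sound yellow capacitor on the amplifier's board, upright can, diameter 35, height 50, origin at the centre of its underside, z up; fixed, underside 16 above the bench
- tray: white parts tray, 195 (its x) x 75 x 25 high, walls and floor 5, three compartments in a row along its x with one loose spare capacitor standing in each, in any order; on the other side of the amplifier from the cut-off box. Fixed. Origin: centre of its underside
- spare_blue: loose spare capacitor with a blue sleeve and flat silver top, in the tray: upright can, diameter 35, height 50, origin at the centre of its underside, z up; underside 5 above the bench, about 60 g
- spare_blue_top (a point): centre of the flat top of the blue spare, 55 above the bench
- spare_black: loose spare capacitor with black sleeve in the tray, upright can, diameter 35, height 50, origin at the centre of its underside, z up; bystander
- spare_orange: loose spare capacitor with orange sleeve in the tray, upright can, diameter 35, height 50, origin at the centre of its underside, z up; bystander
- screwdriver: screwdriver with red handle, lying along x at the back; loose bystander
- wrench: steel wrench lying along x at the back; loose bystander
- dish: round steel dish, diameter 130, height 35, at the back; loose bystander
- speaker: round black loudspeaker lying face up, diameter 120, height 53, at the back; loose bystander
- grease_can: upright small green and white grease can, diameter 54, height 65, at the back; loose bystander
- tape: roll of black tape lying flat, diameter 68, height 19, at the back; loose bystander

How it is judged:
By the outcome, as a careful person would: the job done as asked, in the order asked, and still so for the second after the job is handed in, with the robot touching nothing.
It also fails if it takes over 53 s, if anything falls off the work surface, if the arm or the gripper's body presses on something with over 40 N, if the wrist force passes 120 N, or if a joint passes its speed limit or range.

### The arm

A 6-joint arm with a two-finger parallel gripper is mounted at the origin on the work surface. World frame = base frame: x ahead of the robot, y to its left, z up, the work surface at z = 0. Lengths are in mm, angles in rad, forces in N, time in s.
With the tool pointing down it reaches from about 275 to 825 mm from the base axis. Payload 5.2 kg.
Tool frame: the origin (TCP) lies at the very end of the fingers, on their centre line; the grasp point (between the pads) lies 19 mm behind it; z points along the fingers, y is the line along which they close (so a half turn about z gives the same grasp; the last joint's range is limited). The gripper opens to 93 mm and grips with 3 to 60 N. Pads are 15 mm wide; open, the fingers measure 128 mm over their backs; the gripper's body (75 mm by 188 mm) begins 65 mm behind the grasp point.
Start: joints at [-1.415, 0.259, 1.535, -0, 1.348, -0.203], TCP at [193.154, -514.972, 218.653] pointing down, gripper open.
Joint ranges: [-3.14, 3.14], [-0.91, 2.08], [0.19, 2.58], [-1.22, 4.36], [0.22, 2.71], [-3.12, 3.12]. Speed limits (rad/s): [2.57, 2.57, 3.14, 3.14, 3.14, 3.14].

### API

Orientations are given as [roll, pitch, yaw] about the fixed x, y, z axes, in that order (R = Rz(yaw) Ry(pitch) Rx(roll)).
In Python, from bench import robot gives the robot as it stands. The module is installed in compiled form; this text tells all that it offers. Calls block until the motion is done:
- robot.move_ptp(position, orientation): joint-space move of the TCP to a pose.
- robot.move_linear(position, ori=None, speed=150, f_stop=None): straight line of the TCP; ori=None keeps the orientation; speed is the mean speed in mm/s. With f_stop (N) it stops when the force on the tool has changed by that much, and returns True; else False.
- robot.move_j(angles): joint-space move.
- robot.move_gripper(opening): opening from 0.0 (shut) to 1.0 (fully open); the grip force is fixed at half the most; returns when the fingers have stopped.
- robot.sleep(seconds).
- robot.inverse_kinematics(position, orientation): joint angles nearest the present ones, or None.
- robot.get_image(name): name is "scene" or "top" or "wrist"; returns a dict with "img" (420x560x3 uint8, blue, green, red), "fovy" (degrees; the focal length in pixels is half the picture's height over the tangent of half this angle, whatever the lens; pixels are square), "cx", "cy" (the principal point, pixels), "eye" and "orientation" of the camera in the world. Camera axes: x right, y down, z forward; pixel columns grow to the right and rows downward; lengths in mm; the calibration is good to about 2 mm. A picture is of the moment at which its call begins. There is no depth.
A pose or a line that the arm cannot do raises robot.MotionError and nothing moves.
- robot.hand_in(): hands the job in; it is judged then, once.
Readings, each from a call of its own:
- robot.current_t(): time.
- robot.current_qpos(): joint angles.
- robot.current_joint_vel(): joint speeds.
- robot.current_joint_efforts(): joint torques, N m.
- robot.current_tcp_pos(): TCP position.
- robot.current_eef_rot(): TCP orientation.
- robot.current_contact_force(): force on the tool from outside, world axes, zero at the start.
- robot.current_ft_torque(): the same for the moment, N m.
- robot.current_gripper_width(): opening from 0.0 (shut) to 1.0 (fully open).
- robot.current_finger_force(): force on a finger pad.
Only numpy, scipy, OpenCV 4.12 (cv2) and the standard library are available. Lean on these libraries where they do the work, as an engineer would, in place of code of your own. Each camera call takes 0.05 s, during which the arm holds its last target. There are 200 camera calls.

## Working session

There is one attempt and no reset: what is moved stays moved. The work goes in short steps, each a Python script; the robot and the scene stay as the last script left them, time stands still between calls to the robot, and variables do not carry over. Pictures are saved under pics/ and viewed, at most 10 in all, crops included, and the job is handed in when it is done.

```bash
mkdir -p pics
cat > h.py <<'E'
from bench import robot
import numpy as np, cv2
from scipy.spatial.transform import Rotation as R
def snap(n,f):
    d=robot.get_image(n); cv2.imwrite(f,d["img"])
    print(n,d["fovy"],d["cx"],d["cy"],np.round(d["eye"],1),np.round(d["orientation"],4)); return d
def ray(d,u,v,z):
    f=210/np.tan(np.radians(d["fovy"])/2)
    o=np.array(d["orientation"]); M=o if o.shape==(3,3) else R.from_euler('xyz',o).as_matrix()
    r=M@np.array([(u-d["cx"])/f,(v-d["cy"])/f,1]); e=np.array(d["eye"])
    return e+r*(z-e[2])/r[2]
E
python3 - <<'E'
from h import *
snap("top","pics/top.png"); snap("scene","pics/scene.png")
print(robot.current_t(),robot.current_eef_rot())
E
```

```text
top 43.25127585935833 285.25146874815795 215.6762271093534 [ 446.    -2.7 1290.2] [-3.0324  0.0076 -1.5961]
scene 54.89337481437147 281.1163461603564 207.44200044545585 [982.2 295.7 802.8] [-2.5263 -0.0047  2.1925]
0.1 [-3.14000334e+00 -2.94891155e-04  3.58879136e-01]
```

View pics/top.png

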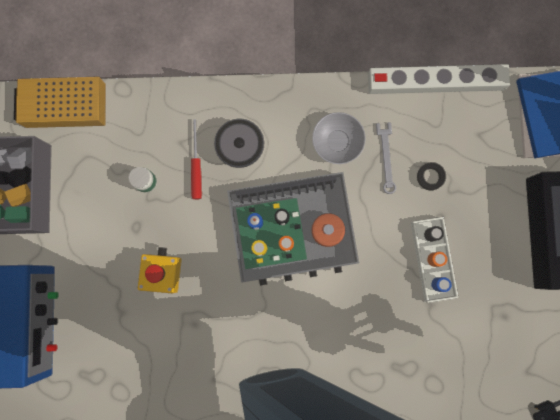

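View pics/scene.png

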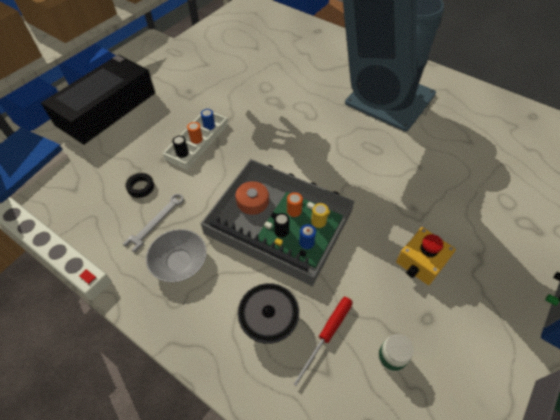

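The top view shows the button at about (155,273), the blue board capacitor at (255,220), and the blue spare at (443,285). The scene view shows the same three at (432,243), (308,232) and (207,115). Next I'll enlarge them and triangulate.

Run:
```python
from h import *
t=cv2.imread("pics/top.png"); s=cv2.imread("pics/scene.png")
def c(im,u,v,w=33,h=33): return cv2.resize(im[v-h:v+h,u-w:u+w],(264,264),interpolation=cv2.INTER_CUBIC)
a=np.vstack([np.hstack([c(t,155,273),c(t,255,230),c(t,443,275)]),np.hstack([c(s,432,243),c(s,308,232),c(s,207,120)])])
for i in range(0,792,40): cv2.line(a,(i,0),(i,3),(255,255,255),1)
cv2.imwrite("pics/crop.png",a)
class D(dict):pass
T=dict(fovy=43.25127585935833,cx=285.25,cy=215.68,eye=[446,-2.7,1290.2],orientation=[-3.0324,.0076,-1.5961])
S=dict(fovy=54.89337,cx=281.12,cy=207.44,eye=[982.2,295.7,802.8],orientation=[-2.5263,-.0047,2.1925])
for n,a,b,z in [("stop",(154,273),(432,243),89),("blue",(255,219),(308,231),69.5),("spare",(444,285),(208,112),55),("black",(282,216),(281,218),66),("or",(286,243),(295,198),66),("yel",(259,247),(321,209),66)]:
    print(n,ray(T,*a,z).round(),ray(S,*b,z).round())
```

```text
stop [455. 303.  89.] [462. 306.  89.]
blue [574.  73.  70.] [575.  79.  70.]
spare [ 411. -359.   55.] [ 409. -355.   55.]
black [580.  11.  66.] [580.  11.  66.]
or [517.   3.  66.] [517.   5.  66.]
yel [509.  66.  66.] [508.  70.  66.]
```

View pics/crop.png

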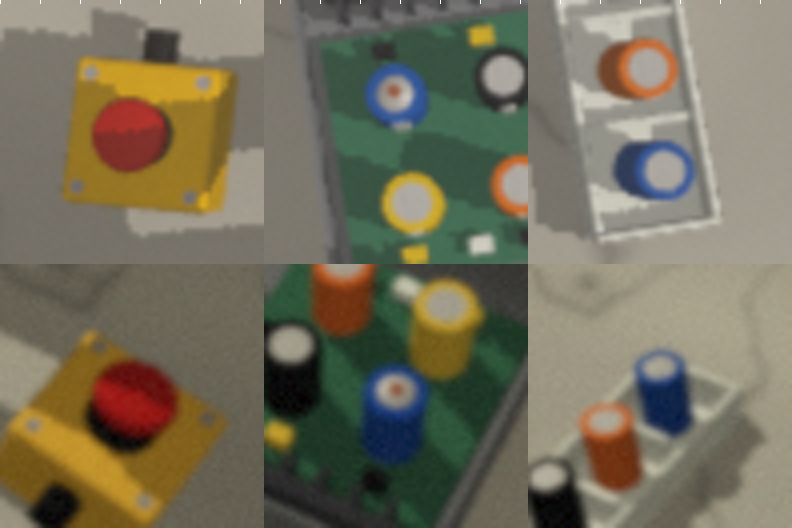

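Both views agree to within about 5 mm, and the capacitor spacing comes out near 64. Now I'll shut the gripper, go above the button and take one close look.

Run:
```python
from h import *
robot.move_gripper(0.0)
robot.move_ptp([457,304,210],[np.pi,0,1.57])
d=snap("wrist","pics/w1.png")
print(robot.current_t(),robot.current_tcp_pos().round(1),robot.current_gripper_width())
f=210/np.tan(np.radians(d["fovy"])/2);M=R.from_euler('xyz',d["orientation"]).as_matrix()
for p in [(457,304,89),(457,304,210)]:
    c=M.T@(np.array(p)-d["eye"]); print(p,(c[:2]/c[2]*f+[d["cx"],d["cy"]]).round(1))
```

```text
wrist 71.22156730152608 282.4765222417473 209.86460153533974 [457.6 373.5 375.2] [ 2.8859e+00  8.0000e-04 -3.1000e-03]
4.6167 [457.5 303.4 210. ] 0.0066974989698998875
(457, 304, 89) [282.3 204.8]
(457, 304, 210) [282.1 252. ]
```

View pics/w1.png

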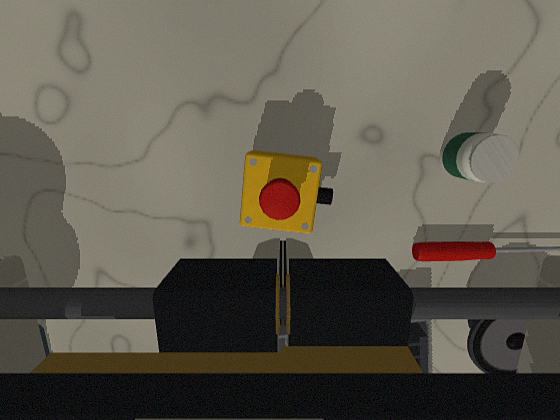

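The wrist view shows the button at (279.5,199) against a predicted (282,205). That's about 3–6 mm off, well inside the 44 mm button. I'll press it, then move above the blue capacitor.

Run:
```python
from h import *
robot.move_linear([456,307,100],speed=120)
print(robot.move_linear([456,307,78],speed=25,f_stop=25),robot.current_tcp_pos().round(2),robot.current_contact_force().round(1))
robot.move_linear([456,307,170],speed=120)
d=snap("wrist","pics/w2.png")
robot.move_ptp([574,76,170],[np.pi,0,1.57])
d=snap("wrist","pics/w3.png")
print(robot.current_t(),robot.current_tcp_pos().round(1))
f=210/np.tan(np.radians(d["fovy"])/2);M=R.from_euler('xyz',d["orientation"]).as_matrix()
for p in [(574,76,69.5)]:
    c=M.T@(np.array(p)-d["eye"]); print(p,(c[:2]/c[2]*f+[d["cx"],d["cy"]]).round(1),c)
a=cv2.imread("pics/w2.png");b=cv2.imread("pics/w3.png")
cv2.imwrite("pics/w23.png",np.hstack([a[60:340,80:480],b[60:340,80:480]]))
```

```text
True [456.17 307.1   80.88] [-2.5 -0.6  6.2]
wrist 71.22156730152608 282.4765222417473 209.86460153533974 [455.7 377.  334.3] [ 2.8855e+00  2.4000e-03 -1.8000e-03]
wrist 71.22156730152608 282.4765222417473 209.86460153533974 [573.6 147.  334.9] [ 2.8869e+00  1.8000e-03 -1.6000e-03]
8.4917 [573.4  77.5 169.8]
(574, 76, 69.5) [283.5 211.8] [  0.9799292    1.79641027 274.76211155]
```

View pics/w23.png

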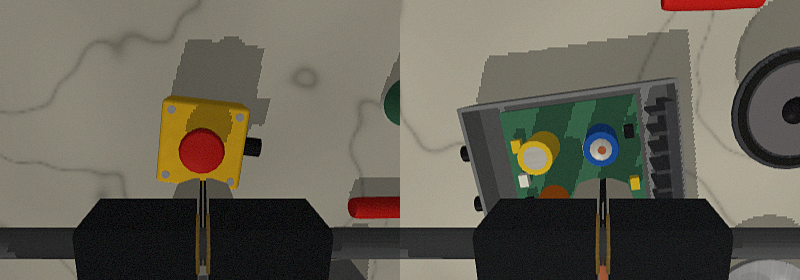

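The button stopped at z=80.9 with over 25 N, so it's fully in. The blue dome is at (281,210) against a predicted (283.5,212), so the target is (573,77). Now I'll point at it, then go above the spare.

Run:
```python
from h import *
robot.move_linear([573,77.5,89.5],speed=80)
robot.sleep(0.5); print(robot.current_tcp_pos().round(1),robot.current_t())
robot.sleep(2.7); print(robot.current_tcp_pos().round(1),robot.current_contact_force().round(1))
robot.move_linear([573,77.5,170],speed=120)
robot.move_ptp([410,-357,160],[np.pi,0,1.57])
d=snap("wrist","pics/w4.png")
print(robot.current_t(),robot.current_tcp_pos().round(1))
f=210/np.tan(np.radians(d["fovy"])/2);M=R.from_euler('xyz',d["orientation"]).as_matrix()
c=M.T@(np.array((410,-357,55))-d["eye"]); print((c[:2]/c[2]*f+[d["cx"],d["cy"]]).round(1),c)
```

```text
[573.   77.5  89.6] 10.15
[573.   77.5  89.5] [ 0.2  0.  -0.2]
wrist 71.22156730152608 282.4765222417473 209.86460153533974 [ 410.5 -286.1  325.2] [ 2.8864e+00  7.0000e-04 -9.0000e-04]
15.425 [ 410.7 -356.1  160. ]
[282.2 210.3] [ -0.2799583    0.36809922 279.32352668]
```

View pics/w4.png

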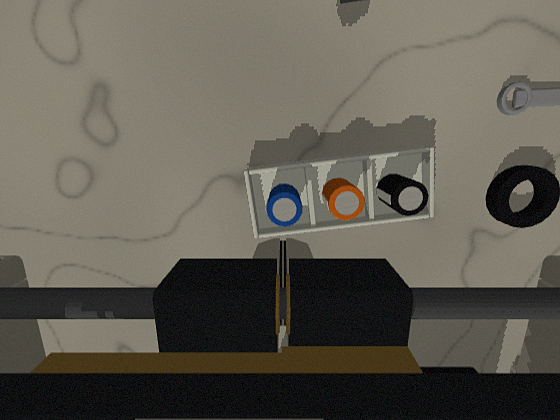

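The top of the blue spare is at (285,208) against a predicted (282,210), so the target is about (412,-355). I'll point there and hand in.

Run:
```python
from h import *
robot.move_linear([411.5,-355.5,75],speed=70)
robot.sleep(3.3); print(robot.current_tcp_pos().round(1),robot.current_contact_force().round(1),robot.current_t())
print(robot.hand_in())
```

```text
[ 411.5 -355.5   75. ] [ 0.1 -0.2  0.1] 20.0917
the job is handed in; nothing more can be done
None
```

I pressed the stop button fully in, pointed at the bulged blue capacitor and then the blue spare from 20 mm above for over two seconds each, and handed the job in at about 20 s while still pointing at the spare; the only contact I saw was with the button.

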